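# Clamp the lid on a loaded anaerobic jar

### The arm

A 6-joint arm with a two-finger parallel gripper is mounted at the origin on a cart in front of the work surface, level with it; the furniture and walls round the work are solid. World frame = base frame: x ahead of the robot, y to its left, z up, the work surface at z = 0. Lengths are in m, angles in rad, forces in N, time in s.
With the tool pointing down it reaches from about 0.275 to 0.875 m from the base axis. Payload 12.5 kg.
Tool frame: the origin (TCP) lies at the very end of the fingers, on their centre line; the grasp point (between the pads) lies 19 mm behind it; z points along the fingers, x is the direction in which the jaws open and shut, and the axes are right-handed (so a half turn about z gives the same grasp; the last joint's range is limited). The gripper opens to 85 mm and grips with 20 to 120 N. Pads are 22 mm wide; open, the fingers measure 114 mm over their backs; the gripper's body (76 mm by 85 mm) begins 54 mm behind the grasp point. The pads swing forward as they close: fully open they stand 13 mm farther back than shut.
Start: joints at [-1.345, 0.351, 1.652, -0, 1.139, -0.085], TCP at [0.168, -0.524, 0.231] pointing down, gripper open.
Joint ranges: [-2.75, 2.75], [-0.79, 2.1], [0.01, 2.65], [-1.57, 4.71], [0.07, 3.14], [-2.87, 2.87]. Speed limits (rad/s): [2.22, 2.22, 2.79, 3.14, 3.14, 3.14].

### API

Orientations are given as a rotation vector (axis times angle).
In Python, from station import sensors, imaging, r gives the robot as it stands.
- The arm moves only by the tool send_rows, never from a script. Its argument "moves" is a list that holds one entry, the list of rows, each a list of 5 numbers: the opening, from 0 (shut) to 1 (fully open), then the shift along the tool's x, y, z in units of 40 mm (1.0 is 40 mm), then the turn about the tool's z in units of 5 degrees (1.0 is 5 degrees). In form: [[[grip, dx, dy, dz, turn], ...]]. A call has 1 to 10 rows; each row shifts and turns the pose as measured when the row begins, along the tool's axes as they then stand; what a row does not reach is not made up. A row lasts 1/8 s, in which the tool goes at most 62.5 mm and 10.7 degrees, less where a joint would pass 70% of its speed; a pose out of reach is approached as far as the arm can. A call is refused whole if a number of a shift passes 1 or a number of a turn 1, either way. A call with a gripper value outside its range is refused whole. The fingers move at their own pace and stop on an object; "grip_force" is the grip in N (left out, the last holds). Time passes only in rows, so rows that do not move let the fingers close. It gives the time, the measured TCP pose, the force and the opening at its end, in the units of the state.
- sensors.read_state(): the state, without advancing time (a new reading comes with each control period).
- imaging.capture(name): name is "scene" or "top" or "wrist"; returns a dict with "pixels" (400x640x3 uint8, blue, green, red), "z_map" (400x640 float32, m along the optical axis (not along the pixel's ray), 0 where there is no reading), "mtx" (3x3 intrinsics, pixels), "extrinsics" (4x4, takes a point from camera to world coordinates); the wrist camera has in their place "hand_eye" (4x4, takes a point from camera to tool coordinates, whose origin is the TCP and whose axes are the tool frame's). Camera axes: x right, y down, z forward; pixel columns grow to the right and rows downward; lengths in m; the calibration is good to about 2 mm. A picture is of the moment at which its call begins: read the wrist's pose just before it.
- r.hand_in(): hands the job in, once; it reports no verdict.
The state is a dict: "time": time; "joints": joint angles; "qvel": joint speeds; "joint_efforts": joint torques, N m; "tcp_pos": TCP position; "ee_rot": TCP orientation; "wrist_force": force on the tool from outside, world axes, zero at the start; "torque": the same for the moment, N m; "finger_gap": finger opening in m.
Only numpy, scipy, OpenCV 4.12 (cv2) and the standard library are available. Lean on these libraries where they do the work, as an engineer would, in place of code of your own. Each camera call takes 0.05 s, during which the arm holds its last target. There are 200 camera calls.

### The job

Close up the loaded anaerobic jar: set its lid squarely in the jar's mouth and let go of it, swing the clamp yoke up over the lid as far as it goes, then push the red cam lever over its high point until it snaps down and holds the lid clamped by itself. Do not knock over or shift the bottles and the cover-glass box standing around.

Things in the scene. Friction and masses are not known exactly. Their poses are not given: they have to be found in the camera images.
- jar: clear jar 70 mm across holding Petri dishes, in a heavy grey stand 124 mm across that does not move. Origin: centre of the underside on the desk, z up. Rim at 112 mm height. Its y axis is the line of the yoke's two pivots, 78 mm above the desk; the yoke swings out to its -x side. A free bottle stands about 110 mm out on its +x side, one about 130 mm out on its -y side
- jar_mouth (a point): centre of the jar's mouth, level with the rim, 112 mm above the desk. Opening 62 mm across, rim 76 mm across. Axes as jar
- lid_centre (a point): loose grey lid, 0.1 to 0.2 kg: disc 76 mm across, 8 thick; under it a spigot 58 mm across, 6 deep, that enters the mouth; on top an aluminium boss to grip, 26 mm across, 22 tall. This point: on the axis, half-way up the boss, 25 mm above the spigot's underside, 11 above the disc's top; z up. Seated it lies 19 mm above jar_mouth, any yaw. It starts flat on the desk, spigot down
- yoke (a joint): steel clamp yoke, rad: 0 = upright over the lid, on a stop; positive = swung out to the jar's -x (at most 1.25). Stiff hinge (0.22 N m), stays where left; easily swung by pushing the open lever square to its plane. Arms 14 mm wide at y = +-51 mm carry a cross-bar 18 mm wide, 12 thick, its middle line 84 mm from the pivots. The pad under it passes 5 mm above the lid's boss while the lever is open
- yoke_bar (a point): point on the middle line of the yoke's cross-bar, 31 mm from its middle towards the jar's +y, midway between the cam housing (24 mm long, in the middle of the bar) and the arm; z points away from the pivots
- lever (a joint): red cam lever on the yoke's bar, rad; swings in the yoke's plane about a pin 100 mm from the yoke's pivots. 0 = open, leaning 0.35 from the yoke's z towards the jar's -y; grows as it swings to +y; 1.90 = closed on its stop, lying level along the bar's +y half. With yoke up and lid on, a spring resists (0.2 N m) to the high point at 1.56; past it, it snaps shut; before, it springs back
- lever_grip (a point): middle of the lever's red handle, 18 mm wide (across the yoke's plane), 11 mm thick and 54 mm long, 55 mm from the lever's pin; the lever ends 82 mm from the pin. Its z axis lies in the yoke's plane, 0.35 rad from the lever's length towards the closing side
- pad: round black sprung pad, 18 mm across, under the middle of the yoke's bar, which the cam presses down on the lid's boss; origin at its lower face
- immersion_bottle: small amber bottle with white cap, 30 mm across, 66 mm tall, loose, beside the lid; origin at its underside. Leave it alone
- coverglass_box: small blue and white box, 35 x 35 x 21 mm, loose, on the other side of the lid; origin at its underside. Leave it alone
- amber_bottle: amber bottle with black cap, 52 mm across, 112 mm tall, loose, near the jar; origin at its underside. Leave it alone
- squeeze_bottle: white bottle, 60 mm across, 135 mm tall, loose, near the jar; origin at its underside. Leave it alone
- lid_valve (a point): foot of the red-capped valve stub on the lid's disc, 27 mm from the lid's axis on its +x side; a white-capped one is opposite at -x. Both are 12 mm tall and 12 across: keep the fingers off this line. At the start a neighbour stands about 67 mm out from the lid's axis on each end of this line. x and y axes as the lid's
There are look-alikes about, which are no part of the job. Of the things like the part that bears lid_centre, leave any that is green, purple or yellow; of the rest the larger one is meant.

How it is judged:
On the way, in this order (a step that is already met when the one before it is completed fails the run):
1. the lid sits in the jar's mouth, level and let go (z of lid_centre in the frame of jar_mouth below 0.022 m and horizontal distance between lid_centre and jar_mouth below 0.005 m and angle between lid_centre's own z axis and vertical below 0.06 rad and contact force between the fingers and lid below 0.3 N), for 0.2 s.
2. the yoke stands upright over the lid (value of joint yoke below 0.08 rad), for 0.1 s.
3. the lever has gone over its high point to its stop (value of joint lever above 1.78 rad), for 0.1 s.
At the end, for the whole second after the job is handed in: The lid sits level in the jar's mouth (within 5 mm of centre, fully down to 3 mm), the yoke is upright (within 0.08 rad), the lever is past its high point at its stop (over 1.78 rad) and stays there by itself, and the sprung pad presses the lid with more than 15 N (z of lid_centre in the frame of jar_mouth between 0.015 and 0.022 m and horizontal distance between lid_centre and jar_mouth below 0.005 m and angle between lid_centre's own z axis and vertical below 0.06 rad and value of joint yoke below 0.08 rad and value of joint lever above 1.78 rad and contact force between pad and lid above 15 N); the robot touches nothing.
It fails at once if a bottle or the cover-glass box is knocked over or shifted by more than 25 mm (distance of any of immersion_bottle, coverglass_box, amber_bottle, squeeze_bottle from where it was at the start of the episode above 0.025 m or angle between any of immersion_bottle, coverglass_box, amber_bottle, squeeze_bottle's own z axis and vertical above 0.5 rad).
It also fails if it takes over 67 s, if anything falls off the work surface, if the arm or the gripper's body presses on something with over 40 N, if the wrist force passes 120 N, or if a joint passes its speed limit or range.

## Working session

There is one attempt and no reset: what is moved stays moved. The work goes in short steps, Python scripts to look and compute and a tool call to move; the robot and the scene stay as the last step left them, time stands still between calls to the robot, and variables do not carry over. Pictures are saved under pics/ and viewed, about 8 in all and at most 12, crops included, and the job is handed in when it is done.

Besides the shell and the picture viewer there is one more tool, called after "Call:" as name(argument=value, ...) on one line, values as JSON. send_rows: Moves the arm, as the interface text tells. Its arguments: {"type":"object","properties":{"moves":{"type":"array","items":{"type":"array","items":{"type":"array","items":{"type":"number"}}}},"grip_force":{"type":"number"}},"required":["moves"]}

```bash
ls; mkdir -p pics; cat > h.py <<'E'
from station import sensors, imaging, r
import numpy as np, cv2
def cap(n):
    s=sensors.read_state(); d=imaging.capture(n)
    if 'hand_eye' in d:
        T=np.eye(4);T[:3,:3]=cv2.Rodrigues(np.array(s['ee_rot'],float))[0];T[:3,3]=s['tcp_pos']
        d['E']=T@d['hand_eye']
    else: d['E']=d['extrinsics']
    return d
def cloud(d):
    z=d['z_map'];h,w=z.shape;u,v=np.meshgrid(np.arange(w),np.arange(h));K=d['mtx']
    p=np.stack([(u-K[0,2])/K[0,0]*z,(v-K[1,2])/K[1,1]*z,z],-1)
    P=p@d['E'][:3,:3].T+d['E'][:3,3]; P[z==0]=np.nan
    return P
def ray(d,u,v,h):
    K=d['mtx'];x=d['E'][:3,:3]@np.array([(u-K[0,2])/K[0,0],(v-K[1,2])/K[1,1],1]);o=d['E'][:3,3]
    return o+x*(h-o[2])/x[2]
E
python3 - <<'E'
from h import *
s=sensors.read_state();print(s)
for n in('scene','top'):
    d=cap(n);cv2.imwrite(f'pics/{n}0.png',d['pixels']);np.savez(f'{n}0.npz',**d);print(n,d['E'].round(3).tolist(),d['mtx'].round(1).tolist())
E
```

```text
pics
{'time': 0.0, 'joints': array([-1.34458793e+00,  3.51267144e-01,  1.65244052e+00, -5.95042878e-06,
        1.13906022e+00, -8.45930984e-02]), 'qvel': array([-4.32910240e-06, -1.41616816e-03, -5.20282168e-04,  9.43838557e-04,
        4.43019676e-04,  6.03604630e-05]), 'joint_efforts': array([-1.47578652e-03, -5.06105196e+01, -2.91407007e+01, -1.89058887e-04,
        4.50826119e-03,  9.35473992e-06]), 'tcp_pos': array([ 0.16815452, -0.52331838,  0.23073524]), 'ee_rot': array([-2.53788113e+00,  1.85039162e+00,  1.39964725e-03]), 'wrist_force': array([0.04863433, 0.55686272, 0.94186774]), 'torque': array([ 0.02651683,  0.01260388, -0.06476995]), 'finger_gap': 0.08579636580409562}
scene [[0.672, -0.292, 0.681, -0.383], [-0.741, -0.262, 0.619, -0.864], [-0.002, -0.92, -0.392, 0.687], [0.0, 0.0, 0.0, 1.0]] [[414.9, 0.0, 319.3], [0.0, 414.9, 195.4], [0.0, 0.0, 1.0]]
top [[0.132, -0.969, 0.209, 0.311], [-0.991, -0.13, 0.025, -0.021], [0.003, -0.211, -0.978, 1.194], [0.0, 0.0, 0.0, 1.0]] [[418.6, 0.0, 313.4], [0.0, 418.6, 198.8], [0.0, 0.0, 1.0]]
```

View pics/top0.png

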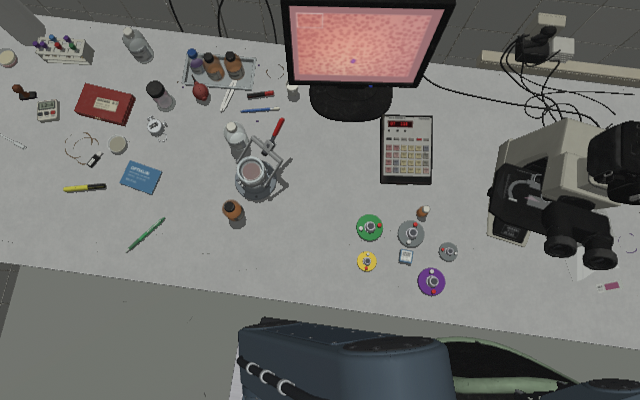

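View pics/scene0.png

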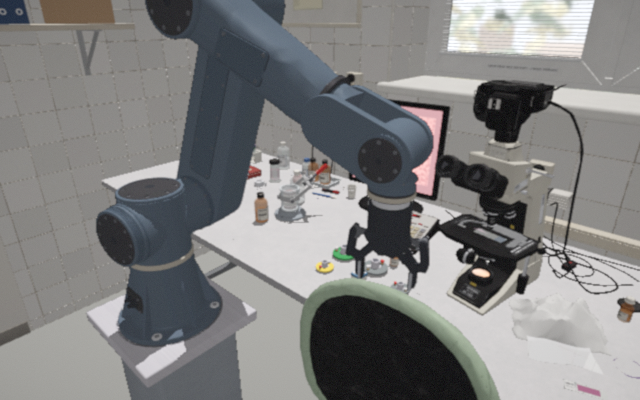

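Top view: target candidates are the grey lid at (411,233) and the smaller grey one at (448,252), plus green (370,227), yellow (367,261) and purple (432,281). The larger grey at (411,233), standing between the small bottle (423,212) and the box (405,257), fits. The jar is at (255,172), with its yoke swung out to the right and the red lever at (275,130). Next is an enlarged crop to confirm this.

```bash
python3 - <<'E'
from h import *
d=dict(np.load('top0.npz'));im=d['pixels'];P=cloud(d)
a=cv2.resize(im[95:235,205:305],None,fx=4,fy=4,interpolation=cv2.INTER_CUBIC)
b=cv2.resize(im[195:305,345:465],None,fx=3.2,fy=3.2,interpolation=cv2.INTER_CUBIC)
c=np.zeros((560,800,3),np.uint8);c[:560,:400]=a;c[:352,404:404+384]=b;cv2.imwrite('pics/crop.png',c)
for n,u,v,h in [('lid',411,233,.014),('small',448,252,.014),('imm',423,209,.066),('box',405,256,.021),('jar',252,172,.112),('amber',233,205,.112),('squeeze',234,127,.135)]:
    print(n,ray(d,u,v,h).round(3),P[v,u].round(3))
hsv=cv2.cvtColor(im,cv2.COLOR_BGR2HSV)
m=((hsv[...,0]<8)|(hsv[...,0]>172))&(hsv[...,1]>150)&(hsv[...,2]>80)
q=np.zeros_like(m);q[100:200,240:310]=1
pp=P[m&q];print('red',len(pp),pp[::6].round(3).tolist())
# points of jar region with height>0.04
R=P[120:200,230:300].reshape(-1,3)
for lo in np.arange(.06,.2,.02):
    s=R[(R[:,2]>lo)&(R[:,2]<lo+.02)];
    if len(s):print(round(lo,2),len(s),s.min(0).round(3),s.max(0).round(3))
E
```

```text
lid [ 0.502 -0.279  0.014] [ 0.498 -0.273  0.04 ]
small [ 0.462 -0.386  0.014] [ 0.461 -0.382  0.027]
imm [ 0.564 -0.295  0.066] [ 0.565 -0.295  0.063]
box [ 0.434 -0.266  0.021] [ 0.434 -0.266  0.023]
jar [0.593 0.179 0.112] [0.596 0.18  0.103]
amber [0.498 0.214 0.112] [0.498 0.214 0.111]
squeeze [0.705 0.243 0.135] [0.704 0.243 0.136]
red 68 [[0.724, 0.114, 0.191], [0.721, 0.119, 0.184], [0.719, 0.117, 0.181], [0.715, 0.113, 0.186], [0.712, 0.121, 0.177], [0.709, 0.115, 0.181], [0.704, 0.123, 0.176], [0.703, 0.12, 0.173], [nan, nan, nan], [0.697, 0.122, 0.166], [0.691, 0.127, 0.165], [0.687, 0.129, 0.16]]
0.06 94 [0.519 0.136 0.06 ] [0.72  0.262 0.08 ]
0.08 380 [0.518 0.119 0.08 ] [0.724 0.259 0.1  ]
0.1 716 [0.565 0.107 0.1  ] [0.736 0.264 0.12 ]
0.12 336 [0.613 0.102 0.12 ] [0.719 0.256 0.14 ]
0.14 100 [0.651 0.121 0.141] [0.698 0.155 0.158]
0.16 57 [0.686 0.109 0.16 ] [0.719 0.133 0.179]
0.18 28 [0.705 0.107 0.18 ] [0.724 0.124 0.19 ]
```

View pics/crop.png

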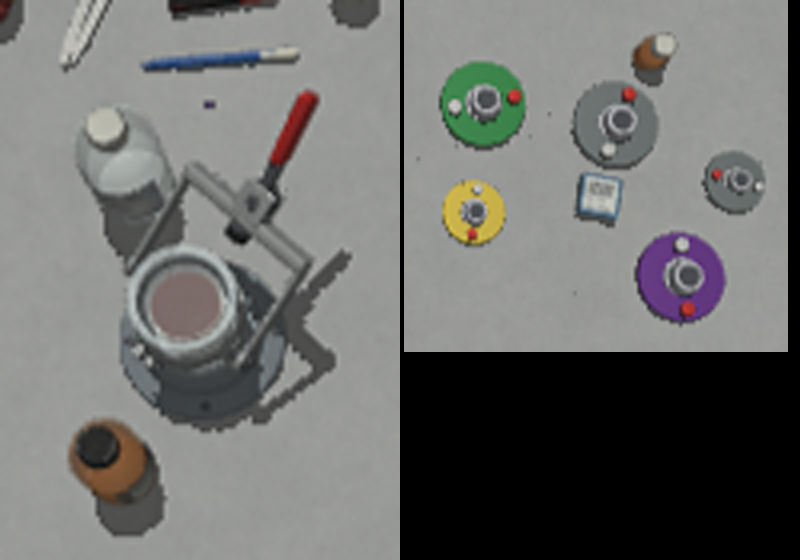

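The crop confirms the target: large grey lid at image (411,233), red valve towards the immersion bottle, white valve towards the box. The jar's bar runs from image (252,136) to (283,161). The lever leans towards the white bottle, so that side is the jar's -y.

```bash
cat >> h.py <<'E'
def go(t,yaw=None,R=None):
    """units of shift (tool axes) to target t, turn units to put jaw axis at yaw(deg, mod 180)"""
    s=sensors.read_state();R=cv2.Rodrigues(np.array(s['ee_rot'],float))[0]
    y0=np.degrees(np.arctan2(R[1,0],R[0,0]));dy=0
    if yaw is not None: dy=(yaw-y0+90)%180-90
    print('tcp',np.array(s['tcp_pos']).round(4),'jaw',round(y0,1),'tilt',R[:,2].round(3),'shift u',(R.T@(np.array(t)-s['tcp_pos'])/.04).round(2),'turn u',round(-dy/5,2),'(turn about tool z; z down) j6',s['joints'][5].round(2),'F',np.array(s['wrist_force']).round(1),'gap',round(s['finger_gap'],4),'t',s['time'])
E
python3 - <<'E'
from h import *
go([.47,-.275,.25],78)
d=dict(np.load('top0.npz'));P=cloud(d);im=d['pixels']
hsv=cv2.cvtColor(im,cv2.COLOR_BGR2HSV)
R=P[120:200,230:300];S=hsv[120:200,230:300,1]
rim=R[(abs(R[...,2]-.112)<.006)];c=rim[np.hypot(rim[:,0]-.598,rim[:,1]-.178)<.05]
A=np.c_[2*c[:,:2],np.ones(len(c))];x=np.linalg.lstsq(A,(c[:,:2]**2).sum(1),rcond=None)[0];print('rim',len(c),x[:2],np.sqrt(x[2]+x[:2]@x[:2]),c.min(0),c.max(0))
for u,v in [(252,137),(262,145),(282,161),(275,155)]:
    print(u,v,P[v-1:v+2,u-1:u+2].reshape(-1,3)[::4].round(3).tolist())
print(d['E'][:3,3])
w=imaging.capture('wrist');print(w['hand_eye'].round(3).tolist(),w['mtx'].tolist())
E
```

```text
tcp [ 0.1682 -0.5234  0.2308] jaw -72.2 tilt [-0.     0.001 -1.   ] shift u [-3.6  -9.08 -0.48] turn u 5.96 (turn about tool z; z down) j6 -0.08 F [-0.1 -0.2  0.2] gap 0.0857 t 0.1
rim 229 [0.6010012  0.18457052] 0.03421650302231911 [0.5646076  0.12810789 0.10626193] [0.63955035 0.2222938  0.11792113]
252 137 [[0.734, 0.221, -0.003], [0.684, 0.191, 0.132], [0.68, 0.187, 0.136]]
262 145 [[0.666, 0.163, 0.136], [0.664, 0.16, 0.136], [0.661, 0.157, 0.139]]
282 161 [[0.629, 0.104, 0.137], [0.63, 0.102, 0.126], [0.665, 0.113, 0.002]]
275 155 [[0.644, 0.125, 0.136], [0.641, 0.122, 0.137], [0.638, 0.118, 0.14]]
[ 0.31105068 -0.02102936  1.19366796]
[[1.0, 0.0, 0.001, 0.001], [-0.0, 0.964, 0.266, -0.067], [-0.001, -0.266, 0.964, -0.141], [0.0, 0.0, 0.0, 1.0]] [[289.79496669500116, 0.0, 319.0486029107347], [0.0, 289.79496669500116, 198.13861113874827], [0.0, 0.0, 1.0]]
```

Call:
send_rows(moves=[[[0.7,-0.4,-1,0,0],[0.7,-0.4,-1,0,0],[0.7,-0.4,-1,0,0],[0.7,-0.4,-1,0,0],[0.7,-0.4,-1,0,0],[0.7,-0.4,-1,0,0],[0.7,-0.4,-1,0,0],[0.7,-0.4,-1,0,0],[0.7,-0.3,-0.8,0,0]]])

```text
time: 1.27
tcp_pos: [0.4676, -0.2757, 0.2295]
ee_rot: [-2.534, 1.856, 0.005]
wrist_force: [0.0, -0.6, 0.5]
finger_gap: 0.0599
```

Call:
send_rows(moves=[[[0.7,0,0,0,1],[0.7,0,0,0,1],[0.7,0,0,0,1],[0.7,0,0,0,1],[0.7,0,0,0,1],[0.7,0,0,0,1],[0.7,0,0,0,0]]])

```text
time: 2.15
tcp_pos: [0.4688, -0.2728, 0.2276]
ee_rot: [1.953, -2.46, -0.011]
wrist_force: [0.2, 0.3, -0.6]
finger_gap: 0.0598
```

```bash
python3 - <<'E'
from h import *
d=cap('wrist');np.savez('w1.npz',**d);cv2.imwrite('pics/w1.png',d['pixels'])
go([.5,-.277,.25],78)
E
```

```text
tcp [ 0.4688 -0.2729  0.2276] jaw -103.0 tilt [-0.005  0.005 -1.   ] shift u [-0.08 -0.78 -0.56] turn u -0.21 (turn about tool z; z down) j6 1.18 F [-0.   0.3 -1.1] gap 0.0596 t 2.2
```

View pics/w1.png

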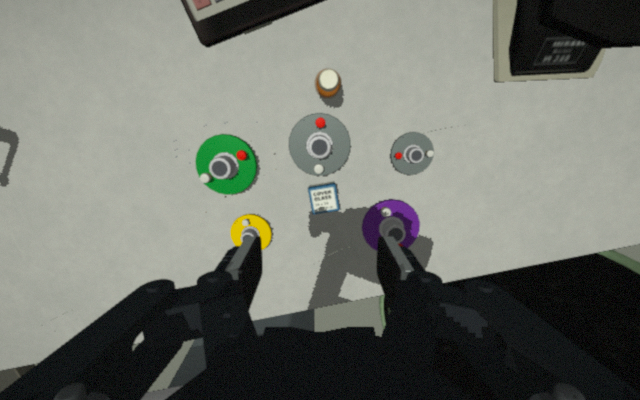

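Wrist view: the grey lid is centred at about (320,145), with its red valve at (321,122) and white at (319,168). The jaw axis (image horizontal) is perpendicular to the valve line. The box at (323,197) and bottle at (328,80) are clear.

```bash
python3 - <<'E'
from h import *
d=dict(np.load('w1.npz'));im=d['pixels'];P=cloud(d)
m=np.zeros(im.shape[:2],np.uint8)
Z=P[...,2];R=(Z>.009)&(Z<.019)&(np.hypot(P[...,0]-.5,P[...,1]+.277)<.055)
m[R]=255
c=max(cv2.findContours(m,cv2.RETR_EXTERNAL,cv2.CHAIN_APPROX_NONE)[0],key=cv2.contourArea)
e=cv2.fitEllipse(c);print(e,'depth disc',ray(d,*e[0],.014))
g=im.astype(int);dark=(g.max(2)<150)&(g.max(2)-g.min(2)<20);dark[:105]=0;dark[180:]=0;dark[:,:280]=0;dark[:,360:]=0
m2=cv2.morphologyEx((dark*255).astype(np.uint8),cv2.MORPH_OPEN,np.ones((5,5)))
c=cv2.convexHull(max(cv2.findContours(m2,cv2.RETR_EXTERNAL,cv2.CHAIN_APPROX_NONE)[0],key=cv2.contourArea))
e=cv2.fitEllipse(c);print(e,'colour disc',ray(d,*e[0],.014))
b=P[(Z>.033)&(Z<.040)&(np.hypot(P[...,0]-.5,P[...,1]+.277)<.03)];print('boss',len(b),(b.min(0)+b.max(0))/2,b.mean(0))
print('red/white', ray(d,321,123,.026),ray(d,319,168,.026))
go([.5,-.277,.1],78)
E
```

```text
((319.5753173828125, 144.25161743164062), (61.02218246459961, 61.84912872314453), 2.413242816925049) depth disc [ 0.50340989 -0.28206009  0.014     ]
((319.5362243652344, 144.18336486816406), (62.43014144897461, 63.718505859375), 153.7833709716797) colour disc [ 0.50349977 -0.28203251  0.014     ]
boss 387 [ 0.50190966 -0.28147066  0.03490086] [ 0.50221671 -0.28169149  0.03458568]
red/white [ 0.52747281 -0.28932593  0.026     ] [ 0.47740175 -0.27533669  0.026     ]
tcp [ 0.4688 -0.2729  0.2276] jaw -103.0 tilt [-0.005  0.005 -1.   ] shift u [-0.06 -0.8   3.19] turn u -0.21 (turn about tool z; z down) j6 1.18 F [-0.   0.3 -1.1] gap 0.0596 t 2.2
```

Call:
send_rows(moves=[[[0.6,0,-0.9,0,0.5],[0.6,0,0,0.8,0],[0.6,0,0,0.8,0],[0.6,0,0,0.8,0],[0.6,0,0,0.8,0],[0.6,0,0,0.6,0],[0.6,0,0,0,0]]])

```text
time: 3.08
tcp_pos: [0.5046, -0.2806, 0.0711]
ee_rot: [1.917, -2.488, -0.009]
wrist_force: [0.4, -1.3, 0.3]
finger_gap: 0.0515
```

```bash
python3 - <<'E'
from h import *
go([.503,-.282,.019],74.4)
E
```

```text
tcp [ 0.5046 -0.2806  0.0711] jaw -104.8 tilt [-0.004  0.005 -1.   ] shift u [0.05 0.02 1.3 ] turn u 0.16 (turn about tool z; z down) j6 1.24 F [ 0.4 -1.3  0.3] gap 0.0515 t 3.075
```

Call:
send_rows(moves=[[[0.6,0.03,0.03,0.5,0.1],[0.6,0,0,0.5,0],[0.6,0,0,0.25,0],[0.6,0,0,0.05,0],[0.6,0,0,0,0],[0.1,0,0,0,0],[0.1,0,0,0,0],[0.1,0,0,0,0],[0.1,0,0,0,0],[0.1,0,0,0,0]]], grip_force=40)

```text
time: 4.32
tcp_pos: [0.5055, -0.2828, 0.0218]
ee_rot: [-1.91, 2.492, -0.0]
wrist_force: [0.2, 0.5, -0.7]
finger_gap: 0.024
```

```bash
python3 - <<'E'
from h import *
go([.503,-.282,.019],74.4)
E
```

```text
tcp [ 0.5055 -0.2828  0.0218] jaw -105.1 tilt [ 0.001  0.001 -1.   ] shift u [-0.    0.07  0.07] turn u 0.11 (turn about tool z; z down) j6 1.24 F [ 0.2  0.5 -0.7] gap 0.024 t 4.325
```

Call:
send_rows(moves=[[[0.1,0,0,-0.3,0],[0.1,0,0,-0.7,0],[0.1,0,0,-0.9,0],[0.1,0,0,-0.9,0],[0.1,0,0,-0.9,0],[0.1,0,0,-0.9,0],[0.1,0,0,-0.9,0],[0.1,0,0,-0.7,0],[0.1,0,0,0,0]]])

```text
time: 5.45
tcp_pos: [0.504, -0.2824, 0.2835]
ee_rot: [-1.909, 2.492, -0.004]
wrist_force: [-0.5, -0.0, -1.4]
finger_gap: 0.0244
```

Call:
send_rows(moves=[[[0.1,-0.5,0.2,0,0],[0.1,-0.9,0.25,0,0],[0.1,-0.9,0.25,0,0],[0.1,-0.9,0.25,0,0],[0.1,-0.9,0.25,0,0],[0.1,-0.9,0.25,0,0],[0.1,-0.9,0.25,0,0],[0.1,-0.9,0.25,0,0],[0.1,-0.9,0.2,0,0],[0.1,-0.9,0.2,0,0]]])

```text
time: 6.7
tcp_pos: [0.4916, 0.0933, 0.2713]
ee_rot: [1.904, -2.486, -0.024]
wrist_force: [0.0, -0.7, -1.8]
finger_gap: 0.0242
```

```bash
python3 - <<'E'
from h import *
go([.524,.204,.27],74.4)
E
```

```text
tcp [0.4916 0.0933 0.2713] jaw -105.1 tilt [-0.017  0.006 -1.   ] shift u [-2.88 -0.06  0.04] turn u 0.1 (turn about tool z; z down) j6 1.92 F [ 0.  -0.7 -1.8] gap 0.0242 t 6.7
```

Call:
send_rows(moves=[[[0.1,-0.9,0,0,0],[0.1,-0.9,0,0,0],[0.1,-0.7,0,0,0],[0.1,-0.3,0,0,0],[0.1,0,0,0,0],[0.1,0,0,0,0]]])

```text
time: 7.45
tcp_pos: [0.5138, 0.2084, 0.2647]
ee_rot: [1.903, -2.473, -0.031]
wrist_force: [-0.5, 0.6, -1.3]
finger_gap: 0.0242
```

```bash
python3 - <<'E'
from h import *
d=cap('wrist');np.savez('w2.npz',**d);cv2.imwrite('pics/w2.png',d['pixels'])
go([.601,.184,.2],74.4)
E
```

```text
tcp [0.5139 0.2083 0.2648] jaw -104.9 tilt [-0.028  0.003 -1.   ] shift u [ 0.02 -2.31  1.56] turn u 0.15 (turn about tool z; z down) j6 2.12 F [ 0.3 -0.6 -2. ] gap 0.0239 t 7.5
```

View pics/w2.png

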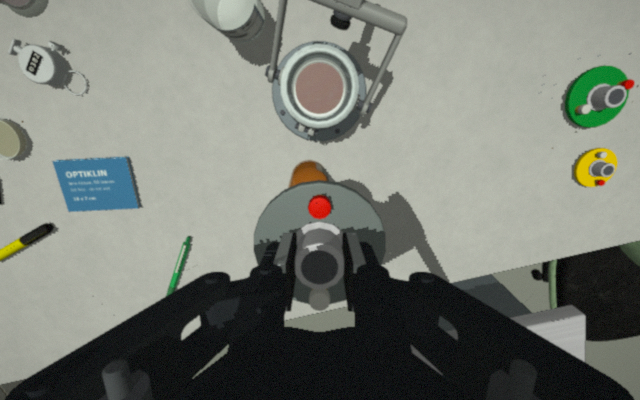

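Wrist view: jar mouth at about (321,85), yoke bar at the top right (380,15), and the held lid at (320,225) with its red valve facing the jar. I'll fit the rim.

```bash
python3 - <<'E'
from h import *
d=dict(np.load('w2.npz'));im=d['pixels'];P=cloud(d);Z=P[...,2]
near=np.hypot(P[...,0]-.601,P[...,1]-.184)<.05
q=P[near&(abs(Z-.112)<.005)];print('z',len(q),np.median(q[:,2]))
m=np.uint8(near&(abs(Z-.112)<.006))*255
cs,h=cv2.findContours(m,cv2.RETR_CCOMP,cv2.CHAIN_APPROX_NONE)
for c in cs:
    if len(c)>60:
        e=cv2.fitEllipse(c);print(e,ray(d,*e[0],.112).round(4))
# grayscale hough on bright rim
g=cv2.cvtColor(im,cv2.COLOR_BGR2GRAY)[30:150,260:385]
print(cv2.HoughCircles(g,cv2.HOUGH_GRADIENT,1,5,param1=120,param2=25,minRadius=28,maxRadius=55))
hsv=cv2.cvtColor(im,cv2.COLOR_BGR2HSV)
# held lid centre: disc contour at z
b=P[(abs(Z-.2648)<.05)];print(len(b))
E
```

```text
z 1798 0.11027885057706527
((319.43243408203125, 85.84613800048828), (78.29840850830078, 83.80211639404297), 0.17560535669326782) [0.6026 0.1826 0.112 ]
((319.4425964355469, 86.67420959472656), (64.90372467041016, 69.38939666748047), 0.8990252017974854) [0.6019 0.1828 0.112 ]
[[[58.5 57.5 46.7]
  [54.5 54.5 43.4]
  [58.5 66.5 44.5]
  [65.5 55.5 38.9]
  [59.5 50.5 36.6]
  [52.5 66.5 40. ]
  [49.5 55.5 41.2]
  [65.5 66.5 46.7]
  [71.5 48.5 47.7]
  [71.5 63.5 37.9]
  [52.5 49.5 42.3]
  [47.5 47.5 40. ]
  [65.5 48.5 35.5]
  [75.5 56.5 40. ]
  [70.5 53.5 34.4]
  [56.5 45.5 37.9]
  [46.5 62.5 36.8]
  [43.5 55.5 41.1]
  [61.5 45.5 34.4]
  [68.5 42.5 30.2]]]
14407
```

Call:
send_rows(moves=[[[0.1,0,-0.8,0,0],[0.1,0,-0.8,0,0],[0.1,0,-0.5,0.2,0],[0.1,0,-0.2,0.5,0],[0.1,0,0,0.8,0],[0.1,0,0,0.6,0],[0.1,0,0,0,0],[0.1,0,0,0,0]]])

```text
time: 8.5
tcp_pos: [0.6006, 0.1794, 0.1743]
ee_rot: [1.896, -2.478, -0.032]
wrist_force: [-0.7, -0.7, -2.1]
finger_gap: 0.0242
```

```bash
python3 - <<'E'
from h import *
go([.6045,.182,.15],74.4)
d=dict(np.load('w2.npz'));im=d['pixels'];K=d['mtx'];H=d['hand_eye']
hsv=cv2.cvtColor(im,cv2.COLOR_BGR2HSV);m=((hsv[...,0]<6)|(hsv[...,0]>174))&(hsv[...,1]>170)
m[:185]=0;m[230:]=0;v,u=np.nonzero(m);u,v=u.mean(),v.mean()
x=H[:3,:3]@np.array([(u-K[0,2])/K[0,0],(v-K[1,2])/K[1,1],1]);o=H[:3,3];print(u,v,o+x*(-.004-o[2])/x[2],'expect y=-.027+lid y')
E
```

```text
tcp [0.6006 0.1794 0.1743] jaw -105.2 tilt [-0.03   0.003 -1.   ] shift u [-0.09 -0.09  0.61] turn u 0.09 (turn about tool z; z down) j6 2.04 F [-0.7 -0.7 -2.1] gap 0.0242 t 8.5
319.29397590361447 206.55421686746988 [ 0.00121088 -0.02524997 -0.004     ] expect y=-.027+lid y
```

Call:
send_rows(moves=[[[0.1,-0.09,-0.09,0.3,0],[0.1,0,0,0.3,0],[0.1,0,0,0,0]]])

```text
time: 8.88
tcp_pos: [0.605, 0.1823, 0.15]
ee_rot: [1.897, -2.479, -0.031]
wrist_force: [0.0, -0.9, -2.4]
finger_gap: 0.024
```

```bash
python3 - <<'E'
from h import *
go([.6045,.182,.128],74.4)
E
```

```text
tcp [0.605  0.1823 0.15  ] jaw -105.2 tilt [-0.028  0.004 -1.   ] shift u [ 0.01 -0.    0.55] turn u 0.09 (turn about tool z; z down) j6 2.05 F [ 0.  -0.9 -2.4] gap 0.024 t 8.875
```

Call:
send_rows(moves=[[[0.1,0,0,0.2,0],[0.1,0,0,0.15,0],[0.1,0,0,0.1,0],[0.1,0,0,0.05,0],[0.1,0,0,0,0]]])

```text
time: 9.5
tcp_pos: [0.6046, 0.1825, 0.129]
ee_rot: [1.897, -2.48, -0.03]
wrist_force: [0.7, 0.3, -2.0]
finger_gap: 0.0242
```

```bash
python3 - <<'E'
from h import *
go([.6045,.182,.128],74.4)
E
```

```text
tcp [0.6046 0.1825 0.129 ] jaw -105.2 tilt [-0.027  0.004 -1.   ] shift u [ 0.01 -0.    0.02] turn u 0.09 (turn about tool z; z down) j6 2.05 F [ 0.7  0.3 -2. ] gap 0.0242 t 9.5
```

Call:
send_rows(moves=[[[0.1,0,0,0.04,0],[0.1,0,0,0.03,0],[0.1,0,0,0,0],[0.5,0,0,0,0],[0.5,0,0,0,0],[0.5,0,0,0,0],[0.5,0,0,0,0]]])

```text
time: 10.38
tcp_pos: [0.6053, 0.1826, 0.1285]
ee_rot: [1.899, -2.481, -0.029]
wrist_force: [0.6, -0.2, -0.3]
finger_gap: 0.0425
```

Call:
send_rows(moves=[[[0.5,0,0,-0.2,0],[0.5,0,0,-0.6,0],[0.5,0,0,-0.8,0],[0.5,0,0,-0.8,0],[0.5,0,0,-0.8,0],[0.5,0,0.5,-0.4,0],[0.5,0,0.8,0,0],[0.5,0,0.5,0,0],[0.5,0,0,0,0],[0.5,0,0,0,0]]])

```text
time: 11.62
tcp_pos: [0.5386, 0.2011, 0.2842]
ee_rot: [1.901, -2.485, -0.026]
wrist_force: [0.3, 0.8, -0.4]
finger_gap: 0.0427
```

```bash
python3 - <<'E'
from h import *
d=cap('wrist');np.savez('w3.npz',**d);cv2.imwrite('pics/w3.png',d['pixels'])
go([.72,.1,.25],None)
P=cloud(d);Z=P[...,2];near=np.hypot(P[...,0]-.602,P[...,1]-.183)<.045
m=np.uint8(near&(abs(Z-.120)<.004))*255
c=cv2.convexHull(max(cv2.findContours(m,cv2.RETR_EXTERNAL,cv2.CHAIN_APPROX_NONE)[0],key=cv2.contourArea));e=cv2.fitEllipse(c);print(e,ray(d,*e[0],.12))
q=P[near&(abs(Z-.120)<.006)];q=q[::3];A=np.c_[q[:,:2],np.ones(len(q))];k=np.linalg.lstsq(A,q[:,2],rcond=None)[0];print('plane',k[:2],np.median(q[:,2]),len(q))
b=P[near&(Z>.135)&(Z<.15)];print('boss',b.min(0),b.max(0))
E
```

```text
tcp [0.5386 0.201  0.2842] jaw -105.2 tilt [-0.02   0.005 -1.   ] shift u [ 1.25 -5.05  0.75] turn u 0.0 (turn about tool z; z down) j6 2.1 F [-0.4 -0.2  0.1] gap 0.0429 t 11.675
((320.1921081542969, 115.68984985351562), (73.7754898071289, 76.60565185546875), 0.9925730228424072) [0.60207753 0.1813402  0.12      ]
plane [-0.00028061 -0.00060476] 0.11847490815020789 1203
boss [0.58810804 0.16932009 0.13805745] [0.61324903 0.19423326 0.14298806]
```

View pics/w3.png

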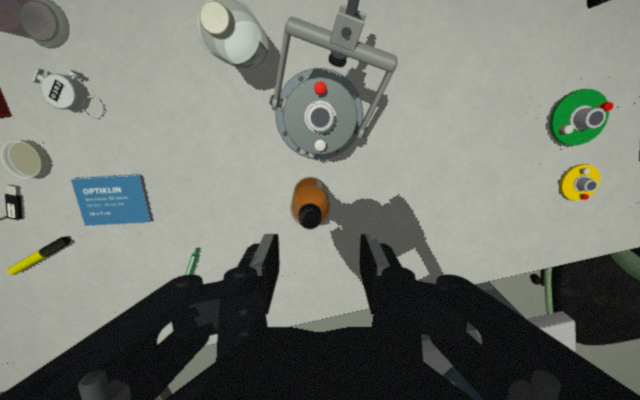

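Wrist view: the lid sits flat in the mouth at (320,116), plane slope about 0 and centre within 1–2 mm. The yoke bar runs from (287,22) to (397,60) and the amber bottle at (310,200) is untouched. Now the yoke axis and clearance to the monitor.

```bash
python3 - <<'E'
from h import *
t=dict(np.load('top0.npz'));P=cloud(t);im=t['pixels']
J=np.array([.602,.182])
d=dict(np.load('w3.npz'));W=cloud(d)
m=(W[...,2]>.125)&(W[...,2]<.16)&(np.hypot(W[...,0]-J[0],W[...,1]-J[1])>.045)&(np.hypot(W[...,0]-J[0],W[...,1]-J[1])<.13)
v,u=np.nonzero(m);k=(v<75)&(u>280)&(u<405);q=W[v[k],u[k]]
# bar: farthest ends
mu=np.median(q[:,:2],0);_,_,V=np.linalg.svd(q[:,:2]-q[:,:2].mean(0));print('bar',len(q),q.mean(0),V[0],np.degrees(np.arctan2(V[0][1],V[0][0])))
pr=(q[:,:2]-J)@V[0];pn=(q[:,:2]-J)@V[1];print('along',np.percentile(pr,[1,99]),'out',np.percentile(pn,[2,50,98]),'z',np.percentile(q[:,2],[2,50,98]))
for lab,Q in(('top',P),('w3',W)):
    p=Q.reshape(-1,3);s=p[(p[:,2]>.1)&(p[:,0]>.66)&(p[:,1]<.2)&(p[:,1]>-.15)]
    o=(s[:,:2]-J)@np.array([.85,-.52]);s=s[o>.15]
    print(lab,len(s));
    for x in np.arange(.7,1.1,.04):
        z=s[(s[:,0]>x)&(s[:,0]<x+.04)]
        if len(z):print(round(x,2),len(z),z.min(0).round(3),z.max(0).round(3))
E
```

```text
bar 3164 [0.66067643 0.14455834 0.13656882] [-0.54627222 -0.8376077 ] -123.11164545157752
along [-0.05170319  0.05179351] out [-0.09337931 -0.06739571 -0.0566709 ] z [0.12609372 0.13441586 0.15055794]
top 9384
0.86 2014 [ 0.875 -0.039  0.1  ] [0.9   0.127 0.419]
0.9 7131 [ 0.9  -0.15  0.1 ] [0.932 0.11  0.42 ]
1.02 41 [1.034 0.193 0.1  ] [1.056 0.2   0.222]
1.06 198 [1.064 0.17  0.101] [1.071 0.2   0.185]
w3 0
```

Call:
send_rows(moves=[[[1,0,0,0,-1],[1,0,0,0,-1],[1,0,0,0,-1],[1,0,0,0,-1],[1,0,0,0,-1],[1,0,0,0,-1],[1,0,0,0,-1],[1,0,0,0,-1],[1,0,0,0,-1],[1,0,0,0,-1]]])

```text
time: 12.92
tcp_pos: [0.545, 0.1981, 0.2815]
ee_rot: [2.795, -1.42, -0.035]
wrist_force: [-0.5, -0.3, -0.8]
finger_gap: 0.0853
```

Call:
send_rows(moves=[[[1,0,0,0,-1],[1,0,0,0,-1],[1,0,0,0,-1],[1,0,0,0,-1],[1,0,0,0,-0.3],[1,0,0,0,0]]])

```text
time: 13.68
tcp_pos: [0.5483, 0.1964, 0.2799]
ee_rot: [3.018, -0.861, -0.039]
wrist_force: [0.8, -1.1, -0.1]
finger_gap: 0.0853
```

```bash
cat >> h.py <<'E'
J=np.array([.602,.182]);X=np.array([-.838,.546]);Y=np.array([-.546,-.838])
def jar(x,y,z): return [*(J+x*X+y*Y),z]
def where():
    s=sensors.read_state();p=np.array(s['tcp_pos']);print('jar frame',((p[:2]-J)@X).round(4),((p[:2]-J)@Y).round(4),p[2].round(4))
E
python3 - <<'E'
from h import *
go(jar(-.11,-.014,.27),-33.1);where();go(jar(-.11,-.014,.15),-33.1)
E
```

```text
tcp [0.5483 0.1964 0.2799] jaw -31.9 tilt [-0.025  0.003 -1.   ] shift u [ 4.09 -0.69  0.15] turn u 0.25 (turn about tool z; z down) j6 0.81 F [ 0.8 -1.1 -0.1] gap 0.0853 t 13.675
jar frame 0.0529 0.0172 0.2799
tcp [0.5483 0.1964 0.2799] jaw -31.9 tilt [-0.025  0.003 -1.   ] shift u [ 4.16 -0.72  3.15] turn u 0.25 (turn about tool z; z down) j6 0.81 F [ 0.8 -1.1 -0.1] gap 0.0853 t 13.675
```

Call:
send_rows(moves=[[[1,0.8,-0.1,0,0.2],[1,0.9,-0.2,0,0],[1,0.9,-0.2,0,0],[1,0.8,-0.1,0,0],[1,0.6,-0.1,0,0],[1,0,0,0,0],[1,0,0,0,0]]])

```text
time: 14.55
tcp_pos: [0.7026, 0.131, 0.2748]
ee_rot: [3.005, -0.903, -0.04]
wrist_force: [0.5, -0.1, 0.5]
finger_gap: 0.0852
```

```bash
python3 - <<'E'
from h import *
d=cap('wrist');np.savez('w4.npz',**d);cv2.imwrite('pics/w4.png',d['pixels'])
go(jar(-.11,-.014,.15),-33.1);where()
P=cloud(d);hsv=cv2.cvtColor(d['pixels'],cv2.COLOR_BGR2HSV)
m=((hsv[...,0]<6)|(hsv[...,0]>174))&(hsv[...,1]>150)&(P[...,2]>.14)&(P[...,2]<.24)
p=P[m];q=np.c_[(p[:,:2]-J)@X,(p[:,:2]-J)@Y,p[:,2]];q=q[np.argsort(q[:,2])];print(len(q));print(q[::max(1,len(q)//10)].round(4).tolist())
E
```

```text
tcp [0.7025 0.131  0.2748] jaw -33.4 tilt [-0.026  0.004 -1.   ] shift u [ 0.02 -0.08  3.12] turn u -0.07 (turn about tool z; z down) j6 0.7 F [-1.   0.4 -0. ] gap 0.0852 t 14.6
jar frame -0.112 -0.0121 0.2748
778
[[-0.2727, -0.1071, 0.1409], [-0.1045, -0.0046, 0.1628], [-0.1154, -0.0095, 0.1668], [-0.1163, -0.0088, 0.1708], [-0.1189, -0.0026, 0.1743], [-0.124, -0.0037, 0.1776], [-0.1281, -0.0082, 0.1808], [-0.1322, -0.0039, 0.1836], [-0.1377, -0.0107, 0.1861], [-0.1416, -0.0081, 0.1887], [-0.2713, -0.1056, 0.236]]
```

View pics/w4.png

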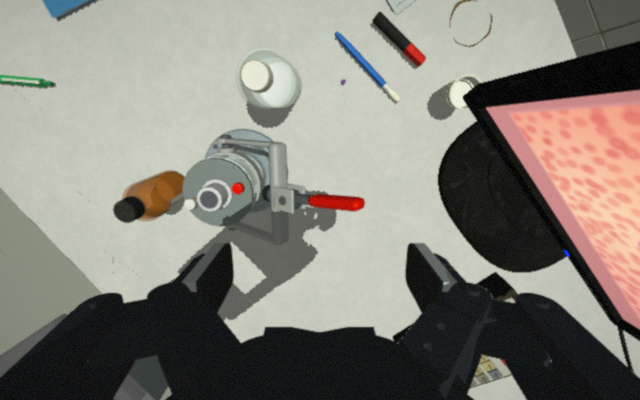

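Wrist view: the red lever spans (310..365, 202) and points away from the jar. It will lie between the open fingers (230 and 410) once they come down. Descending to straddle it.

Call:
send_rows(moves=[[[1,0.05,0.1,0.7,0],[1,0,0,0.8,0],[1,0,0,0.7,0],[1,0,0,0.5,0],[1,0,0,0.35,0],[1,0,0,0,0]]])

```text
time: 15.35
tcp_pos: [0.6965, 0.1299, 0.1526]
ee_rot: [3.007, -0.901, -0.035]
wrist_force: [0.8, -0.1, -0.7]
finger_gap: 0.0852
```

```bash
python3 - <<'E'
from h import *
where();go(jar(0.0335,-.01,.215),-33.1)
E
```

```text
jar frame -0.1076 -0.0079 0.1526
tcp [0.6965 0.1299 0.1526] jaw -33.4 tilt [-0.022  0.004 -1.   ] shift u [-3.56 -0.02 -1.49] turn u -0.05 (turn about tool z; z down) j6 0.7 F [ 0.8 -0.1 -0.7] gap 0.0852 t 15.35
```

Call:
send_rows(moves=[[[1,-0.3,0,-0.15,0],[1,-0.4,0,-0.4,0],[1,-0.4,0,-0.35,0],[1,-0.4,0,-0.3,0],[1,-0.4,0,-0.2,0],[1,-0.4,0,-0.1,0],[1,-0.3,0,0,0]]])

```text
time: 16.23
tcp_pos: [0.6117, 0.1883, 0.2245]
ee_rot: [-3.007, 0.902, 0.003]
wrist_force: [1.3, -0.3, 1.6]
finger_gap: 0.0852
```

```bash
python3 - <<'E'
from h import *
where();go(jar(0.0335,-.01,.215),-33.1)
E
```

```text
jar frame -0.0047 -0.0106 0.2245
tcp [0.6117 0.1883 0.2245] jaw -33.4 tilt [-0.001  0.003 -1.   ] shift u [-0.95  0.02  0.24] turn u -0.06 (turn about tool z; z down) j6 0.81 F [ 1.3 -0.3  1.6] gap 0.0852 t 16.225
```

Call:
send_rows(moves=[[[1,-0.2,0,0.3,0],[1,-0.3,0,0,0],[1,-0.25,0,0,0],[1,-0.15,0,0,0],[1,0,0,0,0]]])

```text
time: 16.85
tcp_pos: [0.5783, 0.2098, 0.2101]
ee_rot: [-3.008, 0.902, 0.008]
wrist_force: [1.4, -0.5, 0.0]
finger_gap: 0.0852
```

```bash
python3 - <<'E'
from h import *
d=cap('wrist');cv2.imwrite('pics/w5.png',d['pixels'])
where();go(jar(0.0335,-.01,.215),-33.1)
P=cloud(d);hsv=cv2.cvtColor(d['pixels'],cv2.COLOR_BGR2HSV)
m=((hsv[...,0]<6)|(hsv[...,0]>174))&(hsv[...,1]>150)&(P[...,2]>.16)&(P[...,2]<.3)
p=P[m];q=np.c_[(p[:,:2]-J)@X,(p[:,:2]-J)@Y,p[:,2]];q=q[np.argsort(q[:,2])];print(len(q));print(q[::max(1,len(q)//10)].round(4).tolist())
E
```

```text
jar frame 0.0349 -0.0104 0.2101
tcp [0.5784 0.2098 0.2101] jaw -33.4 tilt [-0.004  0.002 -1.   ] shift u [ 0.04  0.01 -0.12] turn u -0.06 (turn about tool z; z down) j6 0.85 F [-0.1  0.5  0.7] gap 0.0858 t 16.9
2590
[[0.0059, 0.0044, 0.1878], [-0.004, -0.0112, 0.2202], [0.0085, -0.0106, 0.2291], [-0.0068, -0.0117, 0.2367], [0.0021, -0.014, 0.2431], [-0.0045, -0.0144, 0.2485], [0.0076, -0.0145, 0.2527], [0.007, -0.0127, 0.2553], [0.0066, -0.0131, 0.2566], [0.0052, -0.012, 0.2574]]
```

View pics/w5.png

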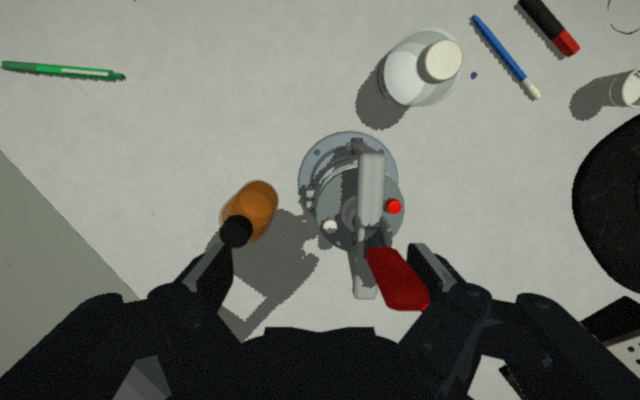

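Wrist view: lever upright against the outer finger at (400,280), yoke bar over the lid at (370,185). I'll push a little more to make sure it is on its stop.

Call:
send_rows(moves=[[[1,-0.15,0,0,0],[1,-0.1,0,0,0],[1,0,0,0,0]]])

```text
time: 17.27
tcp_pos: [0.5778, 0.2092, 0.2096]
ee_rot: [3.006, -0.906, 0.021]
wrist_force: [5.8, -3.6, -2.2]
finger_gap: 0.0851
```

```bash
python3 - <<'E'
from h import *
where();go(jar(0.0,-.06,.28),-33.1)
E
```

```text
jar frame 0.0351 -0.0096 0.2096
tcp [0.5778 0.2092 0.2096] jaw -33.5 tilt [ 0.012 -0.006 -1.   ] shift u [ 0.89 -1.27 -1.75] turn u -0.09 (turn about tool z; z down) j6 0.86 F [ 5.8 -3.6 -2.2] gap 0.0851 t 17.275
```

Call:
send_rows(moves=[[[1,0.15,0,-0.1,0],[1,0,0,-0.7,0],[1,0,0,-0.9,0],[1,0,0,-0.9,0],[0.5,0.1,-0.5,0,0],[0,0.3,-0.6,0,0],[0,0.4,-0.3,0,0],[0,0,0,0,0],[0,0,0,0,0]]])

```text
time: 18.4
tcp_pos: [0.6401, 0.2358, 0.3189]
ee_rot: [3.007, -0.908, 0.013]
wrist_force: [0.2, 0.3, -0.5]
finger_gap: -0.0001
```

```bash
python3 - <<'E'
from h import *
where();go(jar(0.0,-.05,.233),-33.1)
E
```

```text
jar frame -0.0025 -0.0659 0.3189
tcp [0.6401 0.2358 0.3189] jaw -33.6 tilt [ 0.008 -0.003 -1.   ] shift u [-0.08  0.4   2.15] turn u -0.1 (turn about tool z; z down) j6 0.87 F [ 0.2  0.3 -0.5] gap -0.0001 t 18.4
```

Call:
send_rows(moves=[[[0,-0.05,0,0.7,0],[0,0,0,0.8,0],[0,0,0,0.6,0],[0,0,0.3,0.05,0],[0,0,0,0,0]]])

```text
time: 19.02
tcp_pos: [0.6296, 0.2258, 0.2336]
ee_rot: [-3.007, 0.908, -0.015]
wrist_force: [1.0, 0.0, 0.4]
finger_gap: -0.0
```

```bash
python3 - <<'E'
from h import *
where();go(jar(0.0,-.017,.233),-33.1)
d=cap('wrist');P=cloud(d);hsv=cv2.cvtColor(d['pixels'],cv2.COLOR_BGR2HSV)
m=((hsv[...,0]<6)|(hsv[...,0]>174))&(hsv[...,1]>150)&(P[...,2]>.16)&(P[...,2]<.3)
p=P[m];q=np.c_[(p[:,:2]-J)@X,(p[:,:2]-J)@Y,p[:,2]];q=q[np.argsort(q[:,2])];print(len(q));print(q[::max(1,len(q)//8)].round(4).tolist())
E
```

```text
jar frame 0.0008 -0.0518 0.2336
tcp [0.6296 0.2258 0.2336] jaw -33.6 tilt [ 0.01  -0.002 -1.   ] shift u [0.03 0.87 0.01] turn u -0.1 (turn about tool z; z down) j6 0.86 F [1.  0.  0.4] gap -0.0 t 19.025
224
[[0.0013, -0.0114, 0.2325], [0.0002, -0.0126, 0.2366], [0.003, -0.0127, 0.2392], [-0.0019, -0.0132, 0.2416], [0.0008, -0.0132, 0.2439], [0.0024, -0.0135, 0.2466], [-0.0007, -0.0136, 0.2489], [0.0024, -0.0151, 0.2522]]
```

Call:
send_rows(moves=[[[0,0,0.5,0,0],[0,0,0.35,0,0],[0,0,0.3,0,0],[0,0,0.3,0.05,0],[0,0,0.25,0.12,0],[0,0,0.25,0.15,0]]])

```text
time: 19.82
tcp_pos: [0.5866, 0.1597, 0.2241]
ee_rot: [-3.001, 0.905, -0.025]
wrist_force: [1.4, 2.1, 0.7]
finger_gap: 0.0
```

```bash
python3 - <<'E'
from h import *
where();go(jar(0.0,.038,.203),-33.1)
E
```

```text
jar frame 0.0007 0.0271 0.2241
tcp [0.5866 0.1597 0.2241] jaw -33.6 tilt [ 0.017  0.002 -1.   ] shift u [0.01 0.28 0.53] turn u -0.09 (turn about tool z; z down) j6 0.78 F [1.4 2.1 0.7] gap 0.0 t 19.825
```

Call:
send_rows(moves=[[[0,0,0.15,0.25,0],[0,0,0.12,0.3,0],[0,0,0.1,0.3,0],[0,0,0.05,0.25,0],[0,0,0,0.1,0],[0,0,0,0,0]]])

```text
time: 20.58
tcp_pos: [0.5797, 0.1445, 0.1851]
ee_rot: [-2.998, 0.904, -0.04]
wrist_force: [-0.6, 1.7, 1.8]
finger_gap: -0.0
```

```bash
python3 - <<'E'
from h import *
where();go(jar(0.0,.044,.183),-33.1)
d=cap('wrist');P=cloud(d);hsv=cv2.cvtColor(d['pixels'],cv2.COLOR_BGR2HSV)
m=((hsv[...,0]<6)|(hsv[...,0]>174))&(hsv[...,1]>150)&(P[...,2]>.14)&(P[...,2]<.3)
p=P[m];q=np.c_[(p[:,:2]-J)@X,(p[:,:2]-J)@Y,p[:,2]];q=q[np.argsort(q[:,1])];print(len(q));print(q[::max(1,len(q)//8)].round(4).tolist())
E
```

```text
jar frame -0.0018 0.0436 0.1851
tcp [0.5797 0.1445 0.1851] jaw -33.5 tilt [ 0.027  0.002 -1.   ] shift u [-0.05  0.01  0.05] turn u -0.09 (turn about tool z; z down) j6 0.75 F [-0.6  1.7  1.8] gap -0.0 t 20.575
549
[[-0.0192, 0.0274, 0.2794], [0.0062, 0.0291, 0.1817], [0.0009, 0.0303, 0.1815], [0.0057, 0.0313, 0.1817], [0.0004, 0.0324, 0.182], [-0.0001, 0.0335, 0.1822], [0.0031, 0.0347, 0.1833], [0.0068, 0.0358, 0.1818], [0.0075, 0.0412, 0.1811]]
```

Call:
send_rows(moves=[[[0,0,0,0.15,0],[0,0,0,0.1,0],[0,0,0,0,0]]])

```text
time: 21.0
tcp_pos: [0.5809, 0.1441, 0.185]
ee_rot: [-2.998, 0.901, -0.049]
wrist_force: [-2.0, 1.7, 3.0]
finger_gap: -0.0001
```

Call:
send_rows(moves=[[[0,0,0,-0.5,0],[0,0,0,-0.9,0],[0,0,0,-0.9,0],[0,0,0.5,-0.7,0],[0,0,0.9,0,0],[0,0,0.9,0,0],[0,0,0,0,0],[0,0,0,0,0]]])

```text
time: 22.0
tcp_pos: [0.5243, 0.0654, 0.3012]
ee_rot: [-3.001, 0.9, -0.042]
wrist_force: [-0.0, 0.0, 0.2]
finger_gap: -0.0001
```

```bash
python3 - <<'E'
from h import *
d=cap('wrist');where()
P=cloud(d);hsv=cv2.cvtColor(d['pixels'],cv2.COLOR_BGR2HSV)
m=((hsv[...,0]<6)|(hsv[...,0]>174))&(hsv[...,1]>150)&(P[...,2]>.14)&(P[...,2]<.24)
p=P[m];q=np.c_[(p[:,:2]-J)@X,(p[:,:2]-J)@Y,p[:,2]];q=q[np.argsort(q[:,1])];print(len(q));print(q[::max(1,len(q)//8)].round(4).tolist())
t=cap('top');print([ (n,cloud(t)[v,u].round(3)) for n,u,v in [('imm',423,209),('box',405,256),('amber',233,205),('squeeze',234,127)]])
c=np.zeros((600,800,3),np.uint8);c[:400,:640]=d['pixels'];c[400:600,:320]=cv2.resize(t['pixels'][80:280,180:500],(320,200));cv2.imwrite('pics/w6.png',c)
go([0,0,0])
E
```

```text
jar frame 0.0015 0.14 0.3011
1251
[[0.0053, 0.0258, 0.1658], [-0.0038, 0.0352, 0.1842], [-0.0013, 0.0413, 0.1831], [0.0029, 0.0475, 0.1823], [0.009, 0.0536, 0.1795], [0.003, 0.0596, 0.1834], [-0.0012, 0.0662, 0.1826], [0.0014, 0.0728, 0.1826], [0.0006, 0.0804, 0.18]]
[('imm', array([ 0.564, -0.295,  0.064])), ('box', array([ 0.435, -0.267,  0.019])), ('amber', array([0.406, 0.098, 0.647])), ('squeeze', array([0.528, 0.124, 0.61 ]))]
tcp [0.5244 0.0657 0.3012] jaw -33.4 tilt [ 0.028  0.    -1.   ] shift u [-10.22   8.69   7.16] turn u 0.0 (turn about tool z; z down) j6 0.62 F [-0.2  1.1  0.1] gap -0.0001 t 22.1
```

View pics/w6.png

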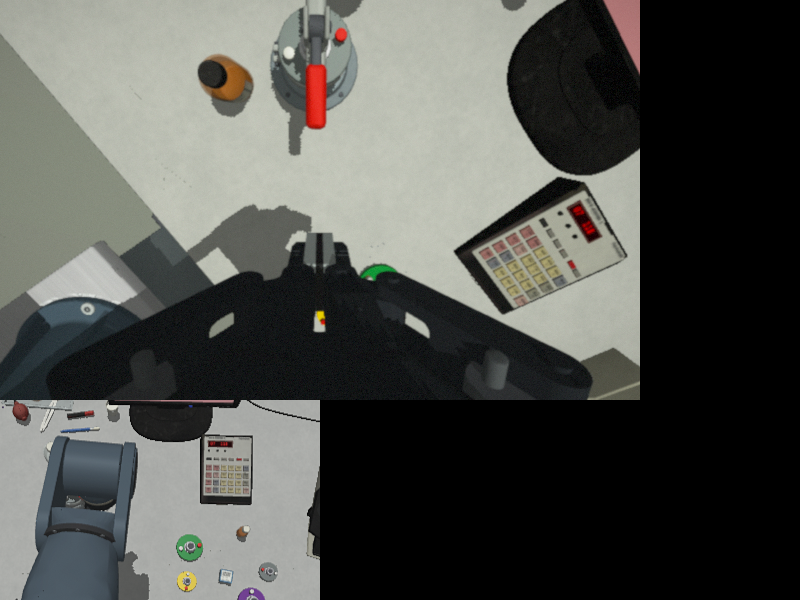

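The lever lies level (top at about 182 mm from y = 35 to 80 mm) and stays there with the robot clear. The yoke is upright, the lid is in place, and the bottles I can see are standing. Handing in.

```bash
python3 -c "
from h import *
print(r.hand_in())"
```

```text
the job is handed in; nothing more can be done
None
```

The jar is closed up and handed in after about 22 s of robot time. The hand-in reported no verdict.

- **Lid:** I gripped the large grey lid by its boss, across the valve line, set it in the jar's mouth and let go. Afterwards it measured flat (slope below 0.001) and 1–2 mm from the mouth's centre. I did not measure its position again after clamping. It looked in place in the last picture.
- **Yoke:** I swung it up by pushing the open lever until the push met firm resistance, about 7 N at the stop. Just before I closed the lever, it was within about 1 mm of upright.
- **Lever:** I pushed it over to the jar's +y side. After I withdrew, it lay level with its top at about 182 mm and stayed there by itself.
- **Bottles and box:** The immersion bottle and cover-glass box read within 2 mm of where they started. The amber bottle was still standing. The arm blocked the top camera's last view of the amber and squeeze bottles, so I did not measure their final positions. The last good view of the squeeze bottle, before the lever was closed, showed it standing.
- **Pad force:** I had no way to measure it. I infer it from the lever staying closed.
- **Disagreement:** The open lever appeared to lean only about 0.15–0.2 rad, not the stated 0.35. This did not affect the moves.

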